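# Fold the sliding bevel and pack it in its case

### The arm

A 6-joint arm with a two-finger parallel gripper is mounted at the origin on the work surface. World frame = base frame: x ahead of the robot, y to its left, z up, the work surface at z = 0. Lengths are in m, angles in rad, forces in N, time in s.
With the tool pointing down it reaches from about 0.4 to 0.825 m from the base axis. Payload 7 kg.
Tool frame: the origin (TCP) lies midway between the tips of the shut fingers; the grasp point (between the pads) lies hold_point_z behind it (hold_point_z is the distance from the TCP to the grasp point, in m); z points along the fingers, y is the line along which they close (so a half turn about z gives the same grasp; the last joint's range is limited). The gripper opens to 88 mm and grips with 3 to 60 N. Pads are 19 mm wide; open, the fingers measure 130 mm over their backs; the gripper's body (78 mm by 193 mm) begins 47 mm behind the grasp point.
Start: joints at [1.436, 0.359, 0.012, 0, -1.224, -0.288], TCP at [0.277, 0.616, 0.227] pointing down, gripper open.
Joint ranges: [-3.07, 3.07], [-1.43, 2.12], [-1.02, 1.25], [-3.03, 1.67], [-3.05, -0], [-3.03, 3.03]. Speed limits (rad/s): [2.39, 2.39, 3.01, 3.14, 3.14, 3.14].

### API

Orientations are given as [roll, pitch, yaw] about the fixed x, y, z axes, in that order (R = Rz(yaw) Ry(pitch) Rx(roll)).
In Python, from station import * gives the robot as it stands.
- The arm moves only by the tool apply_moves, never from a script. Its argument "steps" is a list of rows, each an object with "translation": the shift along the world's x, y, z scaled (see below), a list of three; "rotation": the turn, a rotation vector about the world's x, y, z scaled (see below), a list of three. A call has exactly 10 rows; each row is the pose to reach, as a shift and turn from the pose commanded when the call began; what a row does not reach only later rows make up. The controller multiplies each number of a shift by 250 mm and each number of a turn by 30 degrees. A row lasts 1/12 s, in which the tool goes at most 41.7 mm and 7.16 degrees, less where a joint would pass 70% of its speed; a pose out of reach is approached as far as the arm can. A call with a number of a shift or a turn outside -1 to 1 is refused whole. A call with a gripper value outside its range is refused whole. "jaw" is the closure, from -1 (fully open) to 1 (shut), so that 0 is half open, set as the call begins (left out, the last holds). The fingers move at their own pace and stop on an object; "newtons" is the grip in N (left out, the last holds). Time passes only in rows, so rows that repeat a pose let the fingers close, or fill a call up. It gives the time, the measured TCP pose, the force, the opening and the grip force at its end, in the units of the state.
- get_state(): the state, without advancing time (a new reading comes with each control period).
- grab_frame(name): name is "scene" or "top" or "wrist"; returns the picture (384x512x3 uint8, blue, green, red); there is no depth.
- camera_model(name): a dict with "fx", "fy", "cx", "cy" (pixels), "xyz" and "rotation" of the camera in the world. Camera axes: x right, y down, z forward; pixel columns grow to the right and rows downward; lengths in m; the calibration is good to about 2 mm. A picture is of the moment at which its call begins: read the wrist's pose just before it. camera_model takes no time and is no camera call; for the wrist camera it gives the pose at the moment of the call.
- job_done(): hands the job in; it is judged then, once.
The state is a dict: "t": time; "q": joint angles; "qd": joint speeds; "joint_efforts": joint torques, N m; "eef_pos": TCP position; "ee_rot": TCP orientation; "force": force on the tool from outside, world axes, zero at the start; "moment": the same for the moment, N m; "width": finger opening in m; "gripper_force": force on a finger pad.
Only numpy, scipy, OpenCV 4.12 (cv2) and the standard library are available. Lean on these libraries where they do the work, as an engineer would, in place of code of your own. Each camera call takes 0.05 s, during which the arm holds its last target. There are 200 camera calls.

### The job

Fold the steel blade of the sliding bevel shut into its wooden stock while it lies on the bench, then lay the folded bevel flat, nut side up, in the empty half of its grey case and let go of it there. Set it down, do not drop it, and do not knock the white porcelain light socket over or out of its place.

Things in the scene. Friction and masses are not known exactly. Their poses are not given: they have to be found in the camera images.
- bevel: Loose sliding bevel, about 0.37 kg: dark wooden stock 28 mm wide (x), 150 long (y), 26 high (z), lying flat; brass-capped at +y. Origin: centre of its underside. Upright pivot at (0, 55) mm under a brass nut 18 mm across, top 35 mm up. Folded, the blade hides in the slot along the stock; grip the stock across its width at mid-length. The smaller rigid L, a try square, is not it.
- blade (a joint): Angle of the steel blade (20 mm wide, 4 thick, 11 to 15 mm above the stock's underside, reaching 110 mm from the pivot), rad. 0 = folded, a stop; at q it points along (-sin q, -cos q) in the stock's x, y: 1.57 = square out to -x. Starts at 1.0 to 1.6, stop at 1.9. Swings level; a push under 1 N near its tip turns it, the stock stays put, and it stays where left (light friction).
- bay (a point): Centre of the inner floor of the grey case's empty half, 6 mm above the bench. Inside 110 mm (x) by 190 (y), z up; walls 6 mm thick rise 16 mm above this floor. Case fixed, open flat like a book: the other half, packed with tools up to 37 mm above the bench, adjoins at +x (centre 126 mm away). The bevel goes along y, either way round.
- socket: White porcelain light socket (bystander), round, 54 mm across and 44 mm high, standing loose between the two sides of the bench's working area. Origin: centre of its underside.
Not all that is in view belongs to the job. What is meant by the bevel is not blue, and is the smaller of those in its own colour.

How it is judged:
By the outcome, as a careful person would: the job done as asked, in the order asked, and still so for the second after the job is handed in, with the robot touching nothing.
It also fails if it takes over 53 s, if anything falls off the work surface, if the arm or the gripper's body presses on something with over 40 N, if the wrist force passes 120 N, or if a joint passes its speed limit or range.

## Working session

There is one attempt and no reset: what is moved stays moved. The work goes in short steps, Python scripts to look and compute and a tool call to move; the robot and the scene stay as the last step left them, time stands still between calls to the robot, and variables do not carry over. Pictures are saved under pics/ and viewed, at most 10 in all, crops included, and the job is handed in when it is done.

Besides the shell and the picture viewer there is one more tool, called after "Request:" as name(argument=value, ...), one argument or row to a line, values as JSON. apply_moves: Moves the arm, as the interface text tells. Shifts and turns lie within -1 to 1; 1 stands for 250 mm of shift or 30 degrees of turn. Its arguments: {"type":"object","properties":{"steps":{"type":"array"},"jaw":{"type":"number"},"newtons":{"type":"number"}},"required":["steps"]}

```bash
mkdir -p pics; ls; python3 - <<'E'
from station import *
import cv2
s=get_state();print({k:s[k] for k in('t','eef_pos','ee_rot','width')}); print([k for k in s])
try: print(hold_point_z)
except Exception as e: print(e)
for n in('top','scene'):
    im=grab_frame(n);cv2.imwrite(f'pics/{n}0.png',im);print(n,camera_model(n))
a=cv2.imread('pics/top0.png');cv2.imwrite('pics/t0.png',cv2.resize(a,(800,600)))
E
```

```text
pics
{'t': 0.0, 'eef_pos': array([0.27680265, 0.61507449, 0.22561737]), 'ee_rot': array([ 3.13988605e+00, -2.04310793e-04, -4.22887626e-01]), 'width': 0.08768798151101444}
['t', 'q', 'qd', 'joint_efforts', 'eef_pos', 'ee_rot', 'force', 'moment', 'gripper_force', 'width']
0.0188
top {'fx': 423.4658375007788, 'fy': 423.4658375007788, 'cx': 249.84122461561495, 'cy': 194.94768503733283, 'xyz': array([0.34091879, 0.02495209, 1.25318232]), 'rotation': array([-2.9750634 , -0.00668557, -1.54123733])}
scene {'fx': 492.5343597523421, 'fy': 492.5343597523421, 'cx': 254.98880486379838, 'cy': 195.1785726391896, 'xyz': array([0.98484456, 0.72199194, 0.89256231]), 'rotation': array([-2.36589352, -0.01893829,  2.54786447])}
```

View pics/t0.png

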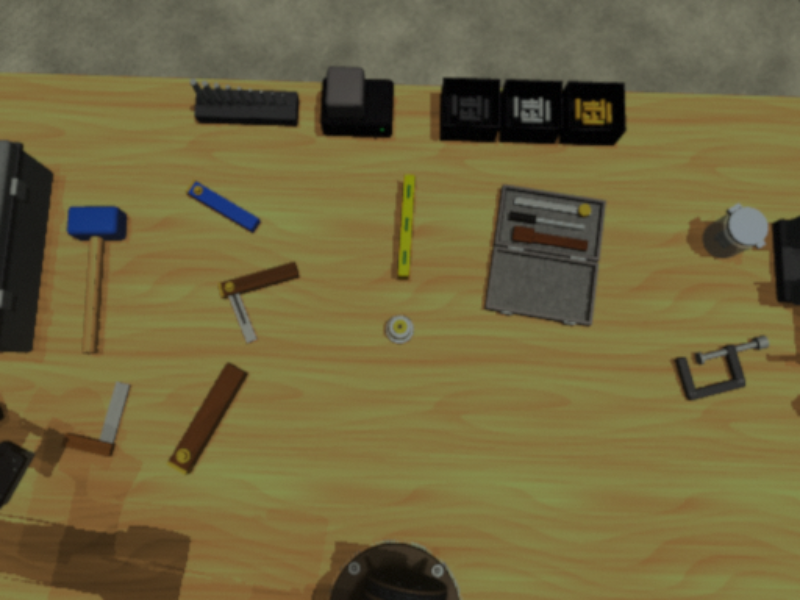

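View pics/scene0.png

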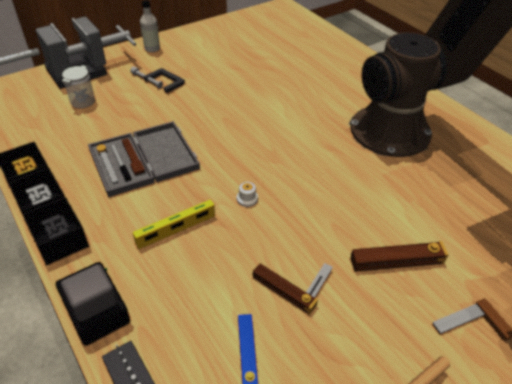

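The top view (800x600) shows the bevel's stock from (222,290) to (298,270), with its nut at (229,287) and the blade tip near (250,338). The socket is at (400,328) and the empty bay is centred near (542,285). The larger brown bevel at (210,415) and the blue one at (223,207) are decoys.

```bash
cat > h.py <<'E'
from station import *
import cv2,numpy as np
from scipy.spatial.transform import Rotation as R
def cast(uv,z,c):
    uv=np.atleast_2d(uv).astype(float)
    d=np.c_[(uv[:,0]-c['cx'])/c['fx'],(uv[:,1]-c['cy'])/c['fy'],np.ones(len(uv))]@R.from_euler('xyz',c['rotation']).as_matrix().T
    return c['xyz']+d*((z-c['xyz'][2])/d[:,2])[:,None]
def blobs(mask,minA=20):
    for k in cv2.findContours(mask.astype(np.uint8),cv2.RETR_EXTERNAL,cv2.CHAIN_APPROX_NONE)[0]:
        if cv2.contourArea(k)>=minA: yield k
E
python3 - <<'E'
from h import *
c=camera_model('top');im=cv2.imread('pics/top0.png');hsv=cv2.cvtColor(im,cv2.COLOR_BGR2HSV)
np.set_printoptions(precision=4,suppress=True)
# hsv samples
for n,(u,v) in dict(stock=(262,280),nut=(229,287),blade=(244,322),bench=(330,380),floor=(542,285),sock=(392,328)).items(): print(n,hsv[int(v*.64),int(u*.64)])
H,S,V=cv2.split(hsv)
def roi(m,x0,y0,x1,y1):
    o=np.zeros_like(m);s=np.s_[int(y0*.64):int(y1*.64),int(x0*.64):int(x1*.64)];o[s]=m[s];return o
def rep(name,m,z,a=15):
    for k in blobs(m,a):
        b=cv2.boxPoints(cv2.minAreaRect(k));print(name,cv2.contourArea(k),'px',b.mean(0),'ctr',cast(b.mean(0),z,c)[0,:2],'\n',cast(b,z,c)[:,:2].tolist())
rep('stock',roi(((V<100)&(S>110)).astype(np.uint8),205,255,310,350),.026)
rep('blade',roi((S<100).astype(np.uint8),205,255,310,350),.015)
rep('nut',roi(((H>18)&(S>190)&(V>110)).astype(np.uint8),215,275,245,300),.035,4)
rep('sock',roi((S<100).astype(np.uint8),370,305,430,350),.03)
rep('case',roi((S<110).astype(np.uint8),470,170,620,340),.022)
rep('floor',roi(((S<110)&(V>85)).astype(np.uint8),480,250,610,325),.006,200)
E
```

```text
stock [ 13 178  63]
nut [ 25 184 130]
blade [26 25 72]
bench [ 28 122 132]
floor [30 23 79]
sock [ 60  10 132]
stock 484.0 px [165.4717 179.1509] ctr [0.587  0.2733] 
 [[0.5797877418369424, 0.3498881658967707], [0.6267159362943859, 0.20742938162729474], [0.5942047040060006, 0.1965370218399626], [0.5476824895992124, 0.33845992425311644]]
blade 212.5 px [154.9138 203.0345] ctr [0.5164 0.3021] 
 [[0.556739621500149, 0.33330829659741895], [0.5659062510964141, 0.31295608107594064], [0.47651466152261035, 0.27126699388150605], [0.4675646632116949, 0.29143164899782453]]
sock 247.0 px [255.5 210.5] ctr [0.5013 0.005 ] 
 [[0.5255423044368602, 0.03053200055591322], [0.527060275183568, -0.01911041031914189], [0.47718650809065477, -0.020308380558221203], [0.47569212769666047, 0.02900255920828853]]
case 5476.0 px [349.68 163.24] ctr [ 0.6533 -0.2728] 
 [[0.5394477266539573, -0.15275226613404091], [0.7952708037194631, -0.1871201924466965], [0.7706832986866992, -0.3965143506743801], [0.5163824455921264, -0.35536306581959065]]
```

Request:
apply_moves(
  steps=[
    {"translation":[0.1,-0.1,0.02],"rotation":[0,0,-0.15]},
    {"translation":[0.2,-0.2,0.04],"rotation":[0,0,-0.3]},
    {"translation":[0.3,-0.3,0.06],"rotation":[0,0,-0.5]},
    {"translation":[0.4,-0.42,0.08],"rotation":[0,0,-0.7]},
    {"translation":[0.5,-0.54,0.1],"rotation":[0,0,-0.9]},
    {"translation":[0.6,-0.66,0.1],"rotation":[0,0,-1]},
    {"translation":[0.7,-0.78,0.1],"rotation":[0,0,-1]},
    {"translation":[0.8,-0.9,0.1],"rotation":[0,0,-1]},
    {"translation":[0.9,-1,0.1],"rotation":[0,0,-1]},
    {"translation":[1,-1,0.1],"rotation":[0,0,-1]},
  ],
  jaw=1,
  newtons=10,
)

```text
t: 0.93
eef_pos: [0.5277, 0.3613, 0.2523]
ee_rot: [3.141, 0.0, -0.949]
force: [0.2, 2.0, 0.7]
width: 0.0265
gripper_force: 0.0
```

Request:
apply_moves(
  steps=[
    {"translation":[0.05,-0.1,0],"rotation":[0,0,-0.1]},
    {"translation":[0.08,-0.2,0],"rotation":[0,0,-0.25]},
    {"translation":[0.08,-0.3,0],"rotation":[0,0,-0.4]},
    {"translation":[0.08,-0.36,0],"rotation":[0,0,-0.59]},
    {"translation":[0.08,-0.36,0],"rotation":[0,0,-0.59]},
    {"translation":[0.08,-0.36,0],"rotation":[0,0,-0.59]},
    {"translation":[0.08,-0.36,0],"rotation":[0,0,-0.59]},
    {"translation":[0.08,-0.36,0],"rotation":[0,0,-0.59]},
    {"translation":[0.08,-0.36,0],"rotation":[0,0,-0.59]},
    {"translation":[0.08,-0.36,0],"rotation":[0,0,-0.59]},
  ],
)

```text
t: 1.77
eef_pos: [0.5468, 0.2762, 0.2513]
ee_rot: [3.141, -0.0, -1.254]
force: [0.5, 0.5, -0.5]
width: 0.0003
gripper_force: 0.0
```

```bash
python3 - <<'E'
from h import *
s=get_state();print(s['t'],s['eef_pos'],s['ee_rot'],s['width'],s['force'])
c=camera_model('wrist');im=grab_frame('wrist');cv2.imwrite('pics/w1.png',im);import pickle;pickle.dump(c,open('w1.p','wb'));print(c)
E
```

```text
1.7667 [0.54679371 0.27622042 0.25132674] [ 3.14127727e+00 -9.69722646e-05 -1.25389157e+00] 0.00034579263523699813 [ 0.47245005  0.46939284 -0.5409911 ]
{'fx': 273.8719433250369, 'fy': 273.8719433250369, 'cx': 250.99780596320565, 'cy': 191.17576913160377, 'xyz': array([0.57038489, 0.20396005, 0.40951261]), 'rotation': array([ 2.85770665e+00, -1.56753778e-03, -2.82603309e+00])}
```

View pics/w1.png

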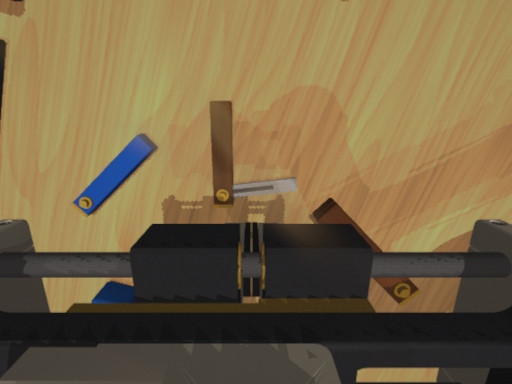

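The wrist view shows the stock from about (221,101) to (223,204), the nut at (223,195), and the blade reaching to (296,185).

```bash
python3 - <<'E'
from h import *
import pickle
np.set_printoptions(precision=4,suppress=True)
c=pickle.load(open('w1.p','rb'));im=cv2.imread('pics/w1.png');H,S,V=cv2.split(cv2.cvtColor(im,cv2.COLOR_BGR2HSV))
def roi(m,x0,y0,x1,y1):
    o=np.zeros(m.shape,np.uint8);o[y0:y1,x0:x1]=m[y0:y1,x0:x1];return o
def rep(n,m,z,a):
    for k in blobs(m,a):
        b=cv2.boxPoints(cv2.minAreaRect(k));w=cast(b,z,c)[:,:2];print(n,cv2.contourArea(k),b.round(1).tolist(),'\n',w.mean(0),w.tolist())
print(im[150,222],im[195,223],im[187,285],im[150,260],H[150,222],S[150,222],V[150,222])
rep('stock',roi((V<115)&(S>60)&(H<22),200,90,245,215),.026,200)
rep('nut',roi((H>18)&(S>150)&(V>90)&(H<32),212,184,236,206),.035,8)
rep('blade',roi((S<60),236,170,310,205),.015,60)
# top-camera: bay floor & case corners
c=camera_model('top')
for p in ([542,285],[497,250],[597,263],[592,322],[487,309]): print(p,cast(np.array(p)*.64,.006 if p[0]==542 else .022,c)[0,:2])
E
```

```text
[43 67 94] [ 49 134 171] [136 147 156] [ 79 128 170] 14 138 94
stock 1902.5 [[209.6999969482422, 101.30000305175781], [230.89999389648438, 100.69999694824219], [234.1999969482422, 204.89999389648438], [213.0, 205.60000610351562]] 
 [0.5898 0.2737] [[0.6259505020878656, 0.2087330887524322], [0.5994028402624502, 0.199174785452289], [0.5521189594696027, 0.33800349727561263], [0.5816334684199528, 0.34872276665798496]]
nut 99.5 [[214.5, 194.5], [222.5, 186.5], [230.5, 194.5], [222.5, 202.5]] 
 [0.5731 0.325 ] [[0.5839748794816113, 0.32852397987327286], [0.5764556116782524, 0.31360725494363784], [0.562235404546912, 0.3214382243264273], [0.5696979241451079, 0.3365514970136443]]
blade 705.5 [[234.6999969482422, 184.0], [295.1000061035156, 177.3000030517578], [296.6000061035156, 190.1999969482422], [236.10000610351562, 196.89999389648438]] 
 [0.5154 0.3005] [[0.5606265228142198, 0.31019764827548335], [0.4786153975557909, 0.2726536700705399], [0.4695983003455866, 0.2905024369832588], [0.5526771923141005, 0.328685523672527]]
[542, 285] [ 0.5979 -0.2676]
[497, 250] [ 0.6603 -0.1782]
[597, 263] [ 0.6407 -0.3695]
[592, 322] [ 0.5265 -0.3575]
[487, 309] [ 0.5452 -0.1596]
```

Request:
apply_moves(
  steps=[
    {"translation":[-0.08,0.05,-0.05],"rotation":[0,0,0]},
    {"translation":[-0.16,0.11,-0.15],"rotation":[0,0,0]},
    {"translation":[-0.24,0.17,-0.25],"rotation":[0,0,0]},
    {"translation":[-0.3,0.21,-0.35],"rotation":[0,0,0]},
    {"translation":[-0.3,0.21,-0.46],"rotation":[0,0,0]},
    {"translation":[-0.3,0.21,-0.57],"rotation":[0,0,0]},
    {"translation":[-0.3,0.21,-0.68],"rotation":[0,0,0]},
    {"translation":[-0.3,0.21,-0.76],"rotation":[0,0,0]},
    {"translation":[-0.3,0.21,-0.76],"rotation":[0,0,0]},
    {"translation":[-0.3,0.21,-0.76],"rotation":[0,0,0]},
  ],
)

```text
t: 2.65
eef_pos: [0.4717, 0.3278, 0.061]
ee_rot: [3.14, -0.002, -1.255]
force: [-0.2, -0.0, 0.9]
width: 0.0008
gripper_force: 0.0
```

Request:
apply_moves(
  steps=[
    {"translation":[0,0.003,-0.05],"rotation":[0,0,0]},
    {"translation":[0,0.006,-0.1],"rotation":[0,0,0]},
    {"translation":[0,0.006,-0.14],"rotation":[0,0,0]},
    {"translation":[0,0.006,-0.17],"rotation":[0,0,0]},
    {"translation":[0,0.006,-0.19],"rotation":[0,0,0]},
    {"translation":[0,0.006,-0.2],"rotation":[0,0,0]},
    {"translation":[0,0.006,-0.21],"rotation":[0,0,0]},
    {"translation":[0,0.006,-0.214],"rotation":[0,0,0]},
    {"translation":[0,0.006,-0.214],"rotation":[0,0,0]},
    {"translation":[0,0.006,-0.214],"rotation":[0,0,0]},
  ],
)

```text
t: 3.48
eef_pos: [0.4721, 0.3297, 0.0084]
ee_rot: [-3.141, 0.0, -1.255]
force: [-0.3, 0.1, -0.1]
width: 0.0008
gripper_force: 0.0
```

Request:
apply_moves(
  steps=[
    {"translation":[0.01,-0.03,0],"rotation":[0,0,0]},
    {"translation":[0.02,-0.06,0],"rotation":[0,0,0]},
    {"translation":[0.03,-0.1,0],"rotation":[0,0,0]},
    {"translation":[0.045,-0.14,0],"rotation":[0,0,0]},
    {"translation":[0.06,-0.19,0],"rotation":[0,0,0]},
    {"translation":[0.08,-0.248,0],"rotation":[0,0,0]},
    {"translation":[0.11,-0.275,0],"rotation":[0,0,0]},
    {"translation":[0.14,-0.3,0],"rotation":[0,0,0]},
    {"translation":[0.17,-0.33,0],"rotation":[0,0,0]},
    {"translation":[0.2,-0.356,0],"rotation":[0,0,0]},
  ],
)

```text
t: 4.32
eef_pos: [0.523, 0.2399, 0.0081]
ee_rot: [-3.141, 0.0, -1.256]
force: [-0.0, 0.2, 0.3]
width: 0.0009
gripper_force: 0.1
```

Request:
apply_moves(
  steps=[
    {"translation":[0.02,-0.01,0],"rotation":[0,0,0]},
    {"translation":[0.04,-0.02,0],"rotation":[0,0,0]},
    {"translation":[0.06,-0.028,0],"rotation":[0,0,0]},
    {"translation":[0.08,-0.035,0],"rotation":[0,0,0]},
    {"translation":[0.1,-0.04,0],"rotation":[0,0,0]},
    {"translation":[0.12,-0.045,0],"rotation":[0,0,0]},
    {"translation":[0.135,-0.04,0],"rotation":[0,0,0]},
    {"translation":[0.15,-0.035,0],"rotation":[0,0,0]},
    {"translation":[0.165,-0.03,0],"rotation":[0,0,0]},
    {"translation":[0.165,-0.03,0],"rotation":[0,0,0]},
  ],
)

```text
t: 5.15
eef_pos: [0.564, 0.2335, 0.0081]
ee_rot: [-3.141, 0.0, -1.255]
force: [0.4, -0.5, 1.5]
width: 0.0002
gripper_force: 0.0
```

```bash
python3 - <<'E'
from h import *
s=get_state();print(s['t'],s['eef_pos'],s['ee_rot'],s['force'])
im=grab_frame('wrist');cv2.imwrite('pics/w2.png',im);print(camera_model('wrist'))
E
```

```text
5.15 [0.5639863  0.23350872 0.00805981] [-3.14109785e+00  3.16958514e-05 -1.25511615e+00] [ 0.43349597 -0.49991924  1.45493681]
{'fx': 273.8719433250369, 'fy': 273.8719433250369, 'cx': 250.99780596320565, 'cy': 191.17576913160377, 'xyz': array([0.58696511, 0.16100768, 0.16616488]), 'rotation': array([ 2.85755972e+00, -1.06915581e-03, -2.82732690e+00])}
```

View pics/w2.png

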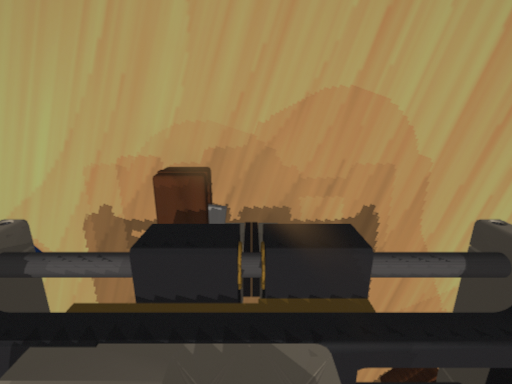

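The blade is nearly in. Its tip still shows right of the stock at (218,214), about 9 mm out, with no contact force yet, so I'll push on gently.

Request:
apply_moves(
  steps=[
    {"translation":[0.004,0.001,0],"rotation":[0,0,0]},
    {"translation":[0.008,0.002,0],"rotation":[0,0,0]},
    {"translation":[0.012,0.004,0],"rotation":[0,0,0]},
    {"translation":[0.015,0.005,0],"rotation":[0,0,0]},
    {"translation":[0.018,0.006,0],"rotation":[0,0,0]},
    {"translation":[0.021,0.007,0],"rotation":[0,0,0]},
    {"translation":[0.024,0.008,0],"rotation":[0,0,0]},
    {"translation":[0.024,0.008,0],"rotation":[0,0,0]},
    {"translation":[0.024,0.008,0],"rotation":[0,0,0]},
    {"translation":[0.024,0.008,0],"rotation":[0,0,0]},
  ],
)

```text
t: 6.03
eef_pos: [0.5693, 0.2351, 0.0081]
ee_rot: [-3.141, 0.0, -1.255]
force: [-0.1, -0.1, 0.5]
width: 0.0009
gripper_force: 0.0
```

Request:
apply_moves(
  steps=[
    {"translation":[0.002,0.001,0],"rotation":[0,0,0]},
    {"translation":[0.004,0.001,0],"rotation":[0,0,0]},
    {"translation":[0.006,0.002,0],"rotation":[0,0,0]},
    {"translation":[0.008,0.002,0],"rotation":[0,0,0]},
    {"translation":[0.009,0.003,0],"rotation":[0,0,0]},
    {"translation":[0.01,0.003,0],"rotation":[0,0,0]},
    {"translation":[0.01,0.003,0],"rotation":[0,0,0]},
    {"translation":[0.01,0.003,0],"rotation":[0,0,0]},
    {"translation":[0.01,0.003,0],"rotation":[0,0,0]},
    {"translation":[0.01,0.003,0],"rotation":[0,0,0]},
  ],
)

```text
t: 6.87
eef_pos: [0.5717, 0.2359, 0.0081]
ee_rot: [-3.141, 0.0, -1.255]
force: [-0.0, 0.1, 0.4]
width: 0.0005
gripper_force: 0.0
```

Request:
apply_moves(
  steps=[
    {"translation":[-0.03,-0.01,0],"rotation":[0,0,0]},
    {"translation":[-0.04,-0.013,0.05],"rotation":[0,0,0]},
    {"translation":[-0.04,-0.013,0.12],"rotation":[0,0,0]},
    {"translation":[-0.03,-0.013,0.22],"rotation":[0,0,0]},
    {"translation":[0,-0.015,0.3],"rotation":[0,0,0]},
    {"translation":[0.05,-0.02,0.35],"rotation":[0,0,0]},
    {"translation":[0.1,-0.02,0.35],"rotation":[0,0,0]},
    {"translation":[0.129,-0.02,0.35],"rotation":[0,0,0]},
    {"translation":[0.129,-0.02,0.35],"rotation":[0,0,0]},
    {"translation":[0.129,-0.02,0.35],"rotation":[0,0,0]},
  ],
)

```text
t: 7.7
eef_pos: [0.6032, 0.2303, 0.0951]
ee_rot: [3.14, -0.0, -1.256]
force: [-1.0, 0.2, -1.0]
width: 0.0006
gripper_force: 0.0
```

Request:
apply_moves(
  steps=[
    {"translation":[0,0,0],"rotation":[0,0,0]},
    {"translation":[0,0,0],"rotation":[0,0,0]},
    {"translation":[0,0,0],"rotation":[0,0,0]},
    {"translation":[0,0,0],"rotation":[0,0,0]},
    {"translation":[0,0,0],"rotation":[0,0,0]},
    {"translation":[0,0,0],"rotation":[0,0,0]},
    {"translation":[0,0,0],"rotation":[0,0,0]},
    {"translation":[0,0,0],"rotation":[0,0,0]},
    {"translation":[0,0,0],"rotation":[0,0,0]},
    {"translation":[0,0,0],"rotation":[0,0,0]},
  ],
  jaw=-0.5,
  newtons=4,
)

```text
t: 8.53
eef_pos: [0.604, 0.2308, 0.0956]
ee_rot: [-3.142, 0.0, -1.255]
force: [-0.5, 0.8, -0.4]
width: 0.061
gripper_force: 0.0
```

```bash
python3 - <<'E'
from h import *
s=get_state();print(s['t'],s['eef_pos'],s['ee_rot'],s['width'])
im=grab_frame('wrist');cv2.imwrite('pics/w3.png',im)
import pickle;c=camera_model('wrist');pickle.dump(c,open('w3.p','wb'));print(c)
E
```

```text
8.5333 [0.60398182 0.23080945 0.09558322] [-3.14155163e+00  3.29349489e-05 -1.25532839e+00] 0.06095099507574732
{'fx': 273.8719433250369, 'fy': 273.8719433250369, 'cx': 250.99780596320565, 'cy': 191.17576913160377, 'xyz': array([0.62741165, 0.15845397, 0.25373197]), 'rotation': array([ 2.85759988e+00, -1.27716690e-03, -2.82745427e+00])}
```

View pics/w3.png

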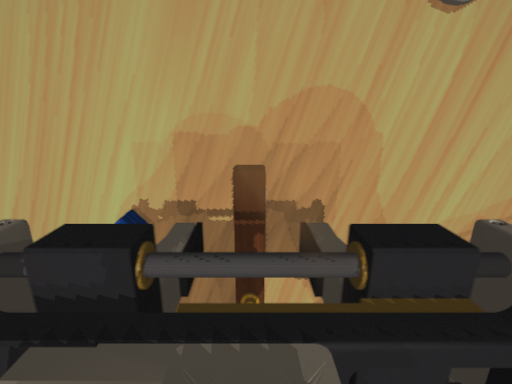

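The stock is centred at column 250 between the fingers and the blade no longer shows. I'll lower and squeeze lightly at the blade-tip end to seat it.

Request:
apply_moves(
  steps=[
    {"translation":[0,0,-0.06],"rotation":[0,0,0]},
    {"translation":[0,0,-0.12],"rotation":[0,0,0]},
    {"translation":[0,0,-0.18],"rotation":[0,0,0]},
    {"translation":[0,0,-0.24],"rotation":[0,0,0]},
    {"translation":[0,0,-0.28],"rotation":[0,0,0]},
    {"translation":[0,0,-0.31],"rotation":[0,0,0]},
    {"translation":[0,0,-0.33],"rotation":[0,0,0]},
    {"translation":[0,0,-0.345],"rotation":[0,0,0]},
    {"translation":[0,0,-0.355],"rotation":[0,0,0]},
    {"translation":[0,0,-0.355],"rotation":[0,0,0]},
  ],
)

```text
t: 9.42
eef_pos: [0.604, 0.2308, 0.0067]
ee_rot: [3.142, -0.0, -1.255]
force: [-1.4, -0.3, 0.8]
width: 0.0659
gripper_force: 0.0
```

Request:
apply_moves(
  steps=[
    {"translation":[0,0,0],"rotation":[0,0,0]},
    {"translation":[0,0,0],"rotation":[0,0,0]},
    {"translation":[0,0,0],"rotation":[0,0,0]},
    {"translation":[0,0,0],"rotation":[0,0,0]},
    {"translation":[0,0,0],"rotation":[0,0,0]},
    {"translation":[0,0,0],"rotation":[0,0,0]},
    {"translation":[0,0,0],"rotation":[0,0,0]},
    {"translation":[0,0,0],"rotation":[0,0,0]},
    {"translation":[0,0,0],"rotation":[0,0,0]},
    {"translation":[0,0,0],"rotation":[0,0,0]},
  ],
  jaw=1,
  newtons=4,
)

```text
t: 10.25
eef_pos: [0.6042, 0.2309, 0.007]
ee_rot: [-3.141, 0.0, -1.255]
force: [0.3, -0.2, 1.1]
width: 0.028
gripper_force: 4.0
```

Request:
apply_moves(
  steps=[
    {"translation":[0,0,0],"rotation":[0,0,0]},
    {"translation":[0,0,0],"rotation":[0,0,0]},
    {"translation":[0,0,0],"rotation":[0,0,0]},
    {"translation":[0,0,0],"rotation":[0,0,0]},
    {"translation":[-0.01,0.03,0],"rotation":[0,0,0]},
    {"translation":[-0.02,0.07,0],"rotation":[0,0,0]},
    {"translation":[-0.035,0.11,-0.005],"rotation":[0,0,0]},
    {"translation":[-0.045,0.14,-0.01],"rotation":[0,0,0]},
    {"translation":[-0.056,0.171,-0.01],"rotation":[0,0,0]},
    {"translation":[-0.056,0.171,-0.01],"rotation":[0,0,0]},
  ],
  jaw=-0.2,
)

```text
t: 11.08
eef_pos: [0.5894, 0.2755, 0.0042]
ee_rot: [-3.142, 0.0, -1.253]
force: [0.1, -0.6, 0.8]
width: 0.0527
gripper_force: 0.0
```

Request:
apply_moves(
  steps=[
    {"translation":[0,0,0],"rotation":[0,0,0]},
    {"translation":[0,0,0],"rotation":[0,0,0]},
    {"translation":[0,0,0],"rotation":[0,0,0]},
    {"translation":[0,0,0],"rotation":[0,0,0]},
    {"translation":[0,0,0],"rotation":[0,0,0]},
    {"translation":[0,0,0],"rotation":[0,0,0]},
    {"translation":[0,0,0],"rotation":[0,0,0]},
    {"translation":[0,0,0],"rotation":[0,0,0]},
    {"translation":[0,0,0],"rotation":[0,0,0]},
    {"translation":[0,0,0],"rotation":[0,0,0]},
  ],
  jaw=1,
  newtons=25,
)

```text
t: 11.92
eef_pos: [0.5901, 0.2733, 0.0043]
ee_rot: [3.142, -0.0, -1.255]
force: [1.9, -1.6, -0.1]
width: 0.0278
gripper_force: 25.0
```

Request:
apply_moves(
  steps=[
    {"translation":[0,0,0.02],"rotation":[0,0,0]},
    {"translation":[0,0,0.06],"rotation":[0,0,0]},
    {"translation":[0,0,0.12],"rotation":[0,0,0]},
    {"translation":[0,0,0.2],"rotation":[0,0,0]},
    {"translation":[0,0,0.28],"rotation":[0,0,0]},
    {"translation":[0,0,0.37],"rotation":[0,0,0]},
    {"translation":[0,-0.01,0.46],"rotation":[0,0,0]},
    {"translation":[0,-0.04,0.54],"rotation":[0,0,0]},
    {"translation":[0,-0.08,0.6],"rotation":[0,0,0]},
    {"translation":[0,-0.14,0.62],"rotation":[0,0,0]},
  ],
)

```text
t: 12.75
eef_pos: [0.5908, 0.2395, 0.1628]
ee_rot: [-3.137, 0.001, -1.254]
force: [0.4, -0.2, -3.0]
width: 0.0278
gripper_force: 25.0
```

Request:
apply_moves(
  steps=[
    {"translation":[0,-0.08,0],"rotation":[0,0,0]},
    {"translation":[0,-0.18,0],"rotation":[0,0,-0.04]},
    {"translation":[0,-0.28,0],"rotation":[0,0,-0.08]},
    {"translation":[0,-0.38,0],"rotation":[0,0,-0.12]},
    {"translation":[0,-0.48,0],"rotation":[0,0,-0.17]},
    {"translation":[0,-0.58,0],"rotation":[0,0,-0.22]},
    {"translation":[0,-0.68,0],"rotation":[0,0,-0.27]},
    {"translation":[0,-0.78,0],"rotation":[0,0,-0.32]},
    {"translation":[0,-0.88,0],"rotation":[0,0,-0.36]},
    {"translation":[0,-0.98,0],"rotation":[0,0,-0.4]},
  ],
)

```text
t: 13.58
eef_pos: [0.5888, -0.0082, 0.1589]
ee_rot: [3.14, 0.0, -1.466]
force: [-0.3, -0.6, -4.2]
width: 0.0279
gripper_force: 25.0
```

Request:
apply_moves(
  steps=[
    {"translation":[0,-0.1,0],"rotation":[0,0,-0.05]},
    {"translation":[0,-0.2,0],"rotation":[0,0,-0.1]},
    {"translation":[0,-0.32,0],"rotation":[0,0,-0.15]},
    {"translation":[0,-0.44,0],"rotation":[0,0,-0.2]},
    {"translation":[0,-0.55,0],"rotation":[0,0,-0.25]},
    {"translation":[0,-0.65,0],"rotation":[0,0,-0.3]},
    {"translation":[0,-0.74,0],"rotation":[0,0,-0.35]},
    {"translation":[0,-0.82,0],"rotation":[0,0,-0.38]},
    {"translation":[0,-0.86,0],"rotation":[0,0,-0.4]},
    {"translation":[0,-0.86,0],"rotation":[0,0,-0.4]},
  ],
)

```text
t: 14.42
eef_pos: [0.5887, -0.2236, 0.1586]
ee_rot: [3.14, 0.0, -1.677]
force: [0.1, -0.2, -3.6]
width: 0.0276
gripper_force: 25.0
```

```bash
python3 - <<'E'
from h import *
import pickle
s=get_state();print(s['t'],s['eef_pos'],s['ee_rot'],s['width'],s['gripper_force'])
c=camera_model('wrist');im=grab_frame('wrist');cv2.imwrite('pics/w4.png',im);pickle.dump(c,open('w4.p','wb'))
E
```

```text
14.4167 [ 0.58874557 -0.2235627   0.15858114] [ 3.14004052e+00  3.60671952e-05 -1.67733632e+00] 0.027560977409542328 24.96902123093605
```

View pics/w4.png

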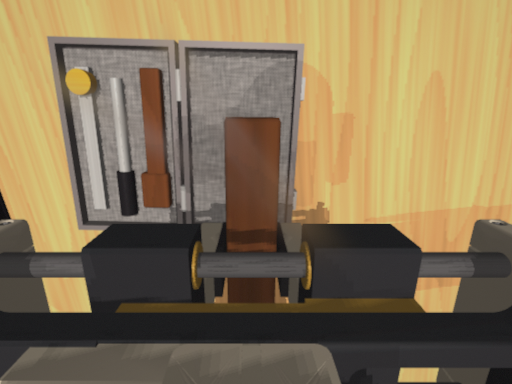

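The wrist view shows the held bevel, column 252, above the bay. The bay's outer rim corners are about (182,44) and (302,46), and its right wall runs down to about (294,220). I'll fit those rim lines.

```bash
python3 - <<'E'
from h import *
import pickle
np.set_printoptions(precision=4,suppress=True)
c=pickle.load(open('w4.p','rb'));im=cv2.imread('pics/w4.png');S=cv2.split(cv2.cvtColor(im,cv2.COLOR_BGR2HSV))[1]
g=cv2.medianBlur((S<70).astype(np.uint8),3)
top=[(u,np.argmax(g[20:80,u])+20) for u in range(195,292,6)]
rt=[(np.max(np.where(g[v,230:320])[0])+230,v) for v in list(range(60,76,4))+list(range(108,184,6))]
print(top,rt)
T=cast(top,.022,c)[:,:2];Rr=cast(rt,.022,c)[:,:2]
def line(P):
    d=cv2.fitLine(P.astype(np.float32),cv2.DIST_HUBER,0,.001,.001).ravel();return d[:2],d[2:]
dx,px=line(T);dy,py=line(Rr)
dx=dx*np.sign(dx[0]);dy=dy*np.sign(dy[1]);print('yaw',np.degrees(np.arctan2(dx[1],dx[0])),np.degrees(np.arctan2(dy[1],dy[0]))-90)
t=np.linalg.solve(np.c_[dx,-dy],py-px);corner=px+t[0]*dx
th=np.mean([np.arctan2(dx[1],dx[0]),np.arctan2(dy[1],dy[0])-np.pi/2]);x=np.array([np.cos(th),np.sin(th)]);y=np.array([-x[1],x[0]])
print('corner',corner,'bay',corner+.061*x+.101*y)
# held stock's far end at top height .1586+.022
E
```

```text
[(195, np.int64(41)), (201, np.int64(41)), (207, np.int64(41)), (213, np.int64(41)), (219, np.int64(41)), (225, np.int64(42)), (231, np.int64(42)), (237, np.int64(42)), (243, np.int64(42)), (249, np.int64(42)), (255, np.int64(43)), (261, np.int64(43)), (267, np.int64(43)), (273, np.int64(43)), (279, np.int64(43)), (285, np.int64(43)), (291, np.int64(44))] [(np.int64(302), 60), (np.int64(302), 64), (np.int64(301), 68), (np.int64(301), 72), (np.int64(298), 108), (np.int64(298), 114), (np.int64(298), 120), (np.int64(297), 126), (np.int64(297), 132), (np.int64(296), 138), (np.int64(296), 144), (np.int64(295), 150), (np.int64(295), 156), (np.int64(294), 162), (np.int64(294), 168), (np.int64(294), 174), (np.int64(293), 180)]
yaw -7.554549 -7.805252
corner [ 0.5231 -0.3562] bay [ 0.597  -0.2643]
```

Request:
apply_moves(
  steps=[
    {"translation":[0.008,-0.04,0],"rotation":[0,0,-0.02]},
    {"translation":[0.02,-0.1,0],"rotation":[0,0,-0.04]},
    {"translation":[0.033,-0.163,-0.03],"rotation":[0,0,-0.053]},
    {"translation":[0.033,-0.163,-0.08],"rotation":[0,0,-0.053]},
    {"translation":[0.033,-0.163,-0.16],"rotation":[0,0,-0.053]},
    {"translation":[0.033,-0.163,-0.25],"rotation":[0,0,-0.053]},
    {"translation":[0.033,-0.163,-0.34],"rotation":[0,0,-0.053]},
    {"translation":[0.033,-0.163,-0.42],"rotation":[0,0,-0.053]},
    {"translation":[0.033,-0.163,-0.47],"rotation":[0,0,-0.053]},
    {"translation":[0.033,-0.163,-0.48],"rotation":[0,0,-0.053]},
  ],
)

```text
t: 15.3
eef_pos: [0.5965, -0.2624, 0.0359]
ee_rot: [3.137, 0.0, -1.703]
force: [0.2, -0.2, -3.2]
width: 0.0275
gripper_force: 25.0
```

```bash
python3 - <<'E'
from h import *
s=get_state();print(s['t'],s['eef_pos'],s['ee_rot'],s['force'])
a=grab_frame('wrist');b=grab_frame('scene')[90:240,40:290];cv2.imwrite('pics/w5.png',np.vstack([a[:260],cv2.resize(b,(512,307))]))
E
```

```text
15.3 [ 0.59650133 -0.26244475  0.035922  ] [ 3.13672539e+00  3.61970902e-04 -1.70272529e+00] [ 0.15589758 -0.22674164 -3.22563529]
```

View pics/w5.png

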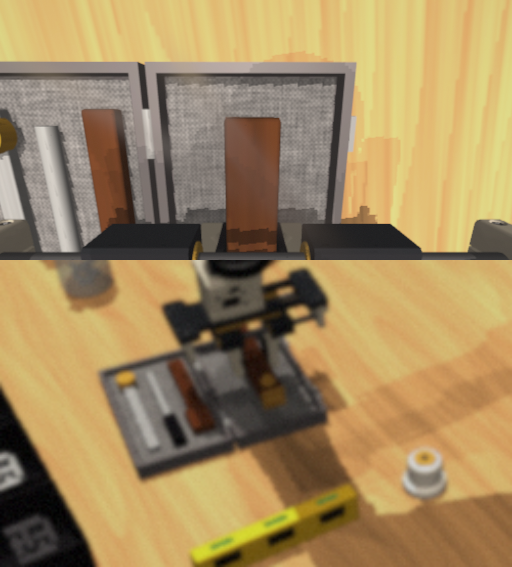

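The bevel hangs centred and aligned over the bay (stock at column 252, walls at 155 and 347), and the socket stands. Lowering.

Request:
apply_moves(
  steps=[
    {"translation":[0,-0.004,-0.02],"rotation":[0,0,0]},
    {"translation":[0,-0.004,-0.04],"rotation":[0,0,0]},
    {"translation":[0,-0.004,-0.055],"rotation":[0,0,0]},
    {"translation":[0,-0.004,-0.068],"rotation":[0,0,0]},
    {"translation":[0,-0.004,-0.078],"rotation":[0,0,0]},
    {"translation":[0,-0.004,-0.084],"rotation":[0,0,0]},
    {"translation":[0,-0.004,-0.09],"rotation":[0,0,0]},
    {"translation":[0,-0.004,-0.094],"rotation":[0,0,0]},
    {"translation":[0,-0.004,-0.094],"rotation":[0,0,0]},
    {"translation":[0,-0.004,-0.094],"rotation":[0,0,0]},
  ],
)

```text
t: 16.23
eef_pos: [0.5983, -0.2632, 0.0159]
ee_rot: [-3.142, -0.0, -1.702]
force: [0.8, -0.0, -4.1]
width: 0.0281
gripper_force: 25.0
```

Request:
apply_moves(
  steps=[
    {"translation":[0,0,-0.004],"rotation":[0,0,0]},
    {"translation":[0,0,-0.008],"rotation":[0,0,0]},
    {"translation":[0,0,-0.011],"rotation":[0,0,0]},
    {"translation":[0,0,-0.014],"rotation":[0,0,0]},
    {"translation":[0,0,-0.017],"rotation":[0,0,0]},
    {"translation":[0,0,-0.019],"rotation":[0,0,0]},
    {"translation":[0,0,-0.021],"rotation":[0,0,0]},
    {"translation":[0,0,-0.021],"rotation":[0,0,0]},
    {"translation":[0,0,-0.021],"rotation":[0,0,0]},
    {"translation":[0,0,-0.021],"rotation":[0,0,0]},
  ],
)

```text
t: 17.07
eef_pos: [0.5983, -0.2632, 0.0106]
ee_rot: [-3.142, -0.0, -1.702]
force: [-0.5, 0.3, -3.4]
width: 0.0278
gripper_force: 25.0
```

Still carrying the weight, so I'll go down in 0.5 mm steps.

Request:
apply_moves(
  steps=[
    {"translation":[0,0,-0.001],"rotation":[0,0,0]},
    {"translation":[0,0,-0.002],"rotation":[0,0,0]},
    {"translation":[0,0,-0.003],"rotation":[0,0,0]},
    {"translation":[0,0,-0.004],"rotation":[0,0,0]},
    {"translation":[0,0,-0.004],"rotation":[0,0,0]},
    {"translation":[0,0,-0.004],"rotation":[0,0,0]},
    {"translation":[0,0,-0.004],"rotation":[0,0,0]},
    {"translation":[0,0,-0.004],"rotation":[0,0,0]},
    {"translation":[0,0,-0.004],"rotation":[0,0,0]},
    {"translation":[0,0,-0.004],"rotation":[0,0,0]},
  ],
)

```text
t: 17.9
eef_pos: [0.5983, -0.2632, 0.0104]
ee_rot: [-3.141, -0.0, -1.702]
force: [-2.5, 1.3, 5.2]
width: 0.0273
gripper_force: 25.0
```

Seated. I'll open partly, to 44 mm, and retreat straight up.

Request:
apply_moves(
  steps=[
    {"translation":[0,0,0],"rotation":[0,0,0]},
    {"translation":[0,0,0],"rotation":[0,0,0]},
    {"translation":[0,0,0],"rotation":[0,0,0]},
    {"translation":[0,0,0],"rotation":[0,0,0]},
    {"translation":[0,0,0],"rotation":[0,0,0]},
    {"translation":[0,0,0],"rotation":[0,0,0]},
    {"translation":[0,0,0],"rotation":[0,0,0]},
    {"translation":[0,0,0],"rotation":[0,0,0]},
    {"translation":[0,0,0],"rotation":[0,0,0]},
    {"translation":[0,0,0],"rotation":[0,0,0]},
  ],
  jaw=0,
)

```text
t: 18.73
eef_pos: [0.5982, -0.2632, 0.0095]
ee_rot: [3.142, 0.0, -1.702]
force: [-0.1, 0.0, 0.2]
width: 0.0437
gripper_force: 0.0
```

Request:
apply_moves(
  steps=[
    {"translation":[0,0,0.02],"rotation":[0,0,0]},
    {"translation":[0,0,0.05],"rotation":[0,0,0]},
    {"translation":[0,0,0.1],"rotation":[0,0,0]},
    {"translation":[0,0,0.18],"rotation":[0,0,0]},
    {"translation":[0,0,0.28],"rotation":[0,0,0]},
    {"translation":[0,0,0.4],"rotation":[0,0,0]},
    {"translation":[0,0.1,0.52],"rotation":[0,0,0]},
    {"translation":[0,0.2,0.64],"rotation":[0,0,0]},
    {"translation":[0,0.3,0.7],"rotation":[0,0,0]},
    {"translation":[0,0.4,0.7],"rotation":[0,0,0]},
  ],
)

```text
t: 19.57
eef_pos: [0.6005, -0.1628, 0.1911]
ee_rot: [-3.133, 0.0, -1.702]
force: [0.2, -0.3, -0.1]
width: 0.0438
gripper_force: 0.0
```

Request:
apply_moves(
  steps=[
    {"translation":[0,0.1,0],"rotation":[0,0,0]},
    {"translation":[0,0.2,0],"rotation":[0,0,0]},
    {"translation":[0,0.3,0],"rotation":[0,0,0]},
    {"translation":[0,0.4,0],"rotation":[0,0,0]},
    {"translation":[0,0.4,0],"rotation":[0,0,0]},
    {"translation":[0,0.4,0],"rotation":[0,0,0]},
    {"translation":[0,0.4,0],"rotation":[0,0,0]},
    {"translation":[0,0.4,0],"rotation":[0,0,0]},
    {"translation":[0,0.4,0],"rotation":[0,0,0]},
    {"translation":[0,0.4,0],"rotation":[0,0,0]},
  ],
)

```text
t: 20.4
eef_pos: [0.5981, -0.064, 0.1846]
ee_rot: [3.142, -0.0, -1.703]
force: [-0.6, 0.3, -0.1]
width: 0.0438
gripper_force: 0.0
```

```bash
python3 - <<'E'
from h import *
s=get_state();print(s['t'],s['eef_pos'],s['width'])
a=grab_frame('wrist');b=grab_frame('scene')[90:240,40:290];cv2.imwrite('pics/w6.png',np.vstack([a[:260],cv2.resize(b,(512,307))]))
E
```

```text
20.4 [ 0.59813834 -0.06400281  0.18463013] 0.043829665157658494
```

View pics/w6.png

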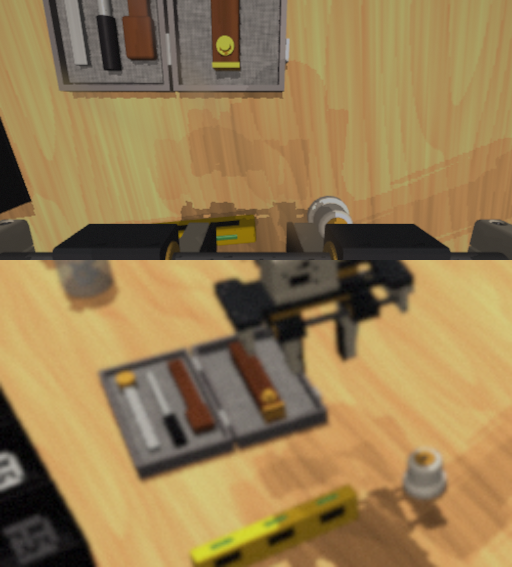

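The folded bevel lies flat in the bay with its nut up at (225,45), and the socket is standing. I'll check the blade side from the top camera.

```bash
python3 - <<'E'
from h import *
a=grab_frame('top')[110:215,300:400];cv2.imwrite('pics/t7.png',cv2.resize(a,(570,600),interpolation=cv2.INTER_CUBIC))
E
```

```text
(no output)
```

View pics/t7.png

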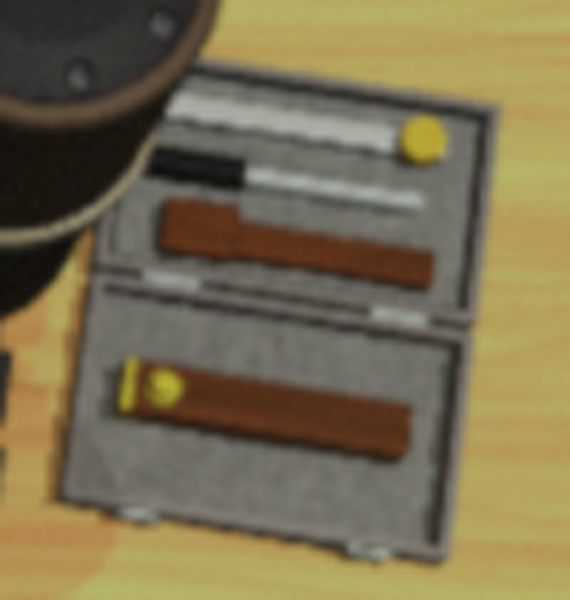

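The stock runs from (130,385) to (410,430), inside the bay and parallel to its walls, with no blade showing.

```bash
python3 -c "
from station import *
print(job_done())"
```

```text
the job is handed in; nothing more can be done
None
```

I folded the bevel's blade shut on the bench, then set the bevel down flat, nut side up, in the empty half of the grey case and released it; the socket was not touched, and I handed the job in at about 20 s of the 53 s limit.

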